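# Tag the rail, then hold the junction-box flap at the marked angle

## Task

Hang the yellow tent-shaped service tag astride the bar of the little tag rail, near the bar's middle, with the junction box still shut, and let go of it. Then lift the blue flap of the junction box by its steel handle until the flap's black pointer stands level with the red clamp on the white angle scale, and finish while holding the flap there in the gripper (it falls shut if let go). Do not shift the red clamp, the roll of tape, the marker or the paper cup.

Things in the scene. Friction and masses are not known exactly. Their poses are not given: they have to be found in the camera images.
- junction_box: fixed grey network junction box, 170 (x) x 210 (y) x 100 mm high; origin at the centre of its underside, front (with ports) towards its -x, hinge of the flap along its y at the far (+x) top edge. A white arc-shaped angle scale stands beside its +y side, about 114 to 122 mm from the middle in y, rising to 220 mm above the worktop
- flap_hinge (a point): middle of the flap's hinge line, 85 mm in +x of the box's centre and 100 mm up; the hinge line runs along the box's y
- flap: blue hinged flap (lid) on top of the box, panel 172 x 206 x 5 mm, about 0.3 kg; origin on the hinge line, the panel runs from it along the flap's own -x. It starts shut (level, its axes parallel to the box's); it opens by turning about the box's +y, the front edge going up and back, up to 1.4 rad, turns freely and falls shut under its own weight
- flap_handle (a point): centre of the flap's steel handle, a round bar of 12 mm diameter along the flap's y, 90 mm free length between its two posts; in the flap's frame it lies 160 mm in -x from the hinge line and 42 mm above the panel's mid-plane. The bar can turn between the fingers
- flap_pointer (a point): reference point at the inner end of the black pointer on the +y edge of the flap, 130 mm from the hinge line in the flap's -x and on the panel's mid-plane
- mark_point (a point): tip of the red clamp (28 x 14 x 8 mm) that sits on the white scale and marks the wanted angle; it also lies 130 mm from the hinge line, at the same y of the box as the pointer, so that the two points coincide when the flap stands at the marked angle (between 0.5 and 0.95 rad above level, different each time)
- tag_rail: fixed tag rail: steel bar of 10 mm diameter and 170 mm length along its y, on two posts at its ends, bar axis 110 mm above the worktop; origin under the middle of the bar
- tag_rail_mid (a point): middle of the bar, on its axis, 110 mm above the worktop; axes as the tag rail's
- service_tag: yellow tent-shaped plastic tag with black stripes, about 65 (x, at the feet) x 76 (y, along the ridge) x 87 mm high, 80 g; it stands on its two splayed legs, 4 mm thick; origin at the centre of its underside, ridge along its y
- tag_saddle (a point): underside of the tag's ridge, 53 mm above its feet, where it comes to rest on the bar's top; the channel between the legs is about 17 mm wide there and 57 mm at the feet
- tag_grip (a point): centre of the black grip fin on top of the tag's ridge, 12 mm thick (tag x), 46 mm long (tag y), 28 mm high, 73 mm above the feet
- masking_tape: roll of masking tape lying flat, 104 x 102 x 25 mm, a bystander; origin at the centre of its underside
- marker: marker pen with white body and red cap, 135 mm long, 17 mm thick, lying, a bystander; origin at the centre of its underside
- cup: white paper cup standing upright, 76 mm across and 91 mm high, a bystander; origin at the centre of its underside
There are look-alikes about, which are no part of the job. Of the things that look like the service_tag, take the one that is farthest from the robot's base at the start.

How it is judged (in metres and radians):
On the way, in this order (a step that is already met when the one before it is completed fails the run):
1. the tag hangs astride the bar, let go and at rest, while the flap is still shut (x of tag_saddle in the frame of tag_rail_mid between -0.012 and 0.012 m and y of tag_saddle in the frame of tag_rail_mid between -0.05 and 0.05 m and z of tag_saddle in the frame of tag_rail_mid between 0 and 0.012 m and angle between service_tag's own z axis and vertical below 0.35 rad and contact force between service_tag and tag_rail above 0.2 N and contact force between the fingers and service_tag below 0.1 N and linear speed of service_tag below 0.05 m/s and z of flap_pointer in the frame of flap_hinge below 0.008 m), for 0.2 s.
2. the flap's pointer stands at the red clamp, the flap held by its handle (distance between flap_pointer and mark_point below 0.009 m and contact force between the fingers and flap above 0.5 N and distance between the grasp point and flap_handle below 0.05 m), for 0.2 s.
At the end, for the whole second after the job is handed in: Tag at rest on the bar, released (within 12 mm across, 50 mm of the bar's middle, tilt under 0.35 rad); the gripper holds the flap still by its handle (within 50 mm of its centre), pointer within 9 mm (4 degrees) of the red clamp's tip, no bystander propping it (all of step 2 and x of tag_saddle in the frame of tag_rail_mid between -0.012 and 0.012 m and y of tag_saddle in the frame of tag_rail_mid between -0.05 and 0.05 m and z of tag_saddle in the frame of tag_rail_mid between 0 and 0.012 m and angle between service_tag's own z axis and vertical below 0.35 rad and contact force between service_tag and tag_rail above 0.2 N and contact force between the fingers and service_tag below 0.1 N and linear speed of service_tag below 0.05 m/s and angular speed of flap below 0.1 rad/s and contact force between flap and masking_tape below 0.1 N and contact force between flap and marker below 0.1 N and contact force between flap and cup below 0.1 N); the arm keeps its last pose, push and grip.
It fails at once if the flap is opened while the tag is not on the rail (z of flap_pointer in the frame of flap_hinge above 0.02 m and distance between tag_saddle and tag_rail_mid above 0.08 m).
It fails at once if the red clamp is shifted by more than 5 mm (distance of mark_point from where it was at the start of the episode above 0.005 m).
It fails at once if the roll of tape is shifted by more than 30 mm (distance of masking_tape from where it was at the start of the episode above 0.03 m).
It fails at once if the marker is shifted by more than 30 mm (distance of marker from where it was at the start of the episode above 0.03 m).
It fails at once if the cup is shifted by more than 30 mm or tipped (distance of cup from where it was at the start of the episode above 0.03 m or angle between cup's own z axis and vertical above 0.4 rad).
It also fails if it takes over 64 s, if anything falls off the work surface, if the arm or the gripper's body presses on something with over 40 N, if the wrist force passes 120 N, or if a joint passes its speed limit or range.

## Robot

A 6-joint arm with a two-finger parallel gripper is mounted at the origin on a cart in front of the work surface, level with it; the furniture and walls round the work are solid. World frame = base frame: x ahead of the robot, y to its left, z up, the work surface at z = 0. Lengths are in m, angles in degrees, forces in N, time in s.
With the tool pointing down it reaches from about 0.325 to 0.925 m from the base axis. Payload 3.1 kg.
Tool frame: the origin (TCP) lies at the very end of the fingers, on their centre line; the grasp point (between the pads) lies 19 mm behind it; z points along the fingers, y is the direction in which the jaws open and shut (so a half turn about z gives the same grasp; the last joint's range is limited). The gripper opens to 85 mm and grips with 20 to 120 N. Pads are 22 mm wide; open, the fingers measure 114 mm over their backs; the gripper's body (76 mm by 85 mm) begins 54 mm behind the grasp point. The pads swing forward as they close: fully open they stand 13 mm farther back than shut.
Start: joints at [-72.605, 12.427, 92.441, -0, 75.132, -6.429], TCP at [0.252, -0.572, 0.231] pointing down, gripper open.
Joint ranges: [-157.48, 157.48], [-44.54, 120.13], [17.64, 146.25], [-64.5, 244.5], [7.68, 150.69], [-147.95, 147.95]. Speed limits (degrees/s): [159.86, 159.86, 180, 180, 180, 180].

## Interface

Orientations are given as a 3x3 rotation matrix whose columns are the frame's x, y, z axes.
In Python, from station import bot, viewer gives the robot as it stands.
- The arm moves only by the shell command python3 -m pendant 'ROWS' [OPENING] [FORCE]. ROWS is a JSON object of lists of equal length, an entry for each row: "xyz": the shift along the tool's x, y, z in mm, a list of three; "roll": the turn about the tool's z in rad. In form: {"xyz": [[dx, dy, dz], ...], "roll": [roll, ...]}. A call has 1 to 8 rows; each row shifts and turns the commanded pose from where the row before left it, along the tool's axes as they then stand; what a row does not reach is not made up. A row lasts 1/8 s, in which the tool goes at most 62.5 mm and 10.7 degrees, less where a joint would pass 70% of its speed; a pose out of reach is approached as far as the arm can. A call is refused whole if a number of a shift passes 62.5 or a number of a turn 0.188, either way. A call with a gripper value outside its range is refused whole. OPENING is the finger opening in mm, from 0 to 85.4, set as the call begins (- or left out, the last holds). The fingers move at their own pace and stop on an object; FORCE is the grip in N (left out, the last holds). Time passes only in rows, so rows that do not move let the fingers close. It gives the time, the measured TCP pose, the force and the opening at its end, in the units of the state.
- bot.get_state(): the state, without advancing time (a new reading comes with each control period).
- viewer.capture(name): name is "side" or "top" or "wrist"; returns a dict with "frame" (400x640x3 uint8, blue, green, red), "mtx" (3x3 intrinsics, pixels), "R" (3x3) and "t" (3): a world point X has camera coordinates R X + t. Camera axes: x right, y down, z forward; pixel columns grow to the right and rows downward; lengths in m; the calibration is good to about 2 mm. A picture is of the moment at which its call begins. There is no depth.
- bot.close_job(): hands the job in, once; it reports no verdict.
The state is a dict: "time": time; "joints": joint angles; "joint_vel": joint speeds; "joint_torque": joint torques, N m; "tcp_pos": TCP position; "ee_rot": TCP orientation; "wrist_force": force on the tool from outside, world axes, zero at the start; "wrist_torque": the same for the moment, N m; "finger_gap": finger opening in m.
Only numpy, scipy, OpenCV 4.12 (cv2) and the standard library are available. Lean on these libraries where they do the work, as an engineer would, in place of code of your own. Each camera call takes 0.05 s, during which the arm holds its last target. There are 200 camera calls.

## Working session

There is one attempt and no reset: what is moved stays moved. The work goes in short steps, Python scripts to look and compute and a shell command to move; the robot and the scene stay as the last step left them, time stands still between calls to the robot, and variables do not carry over. Pictures are saved under pics/ and viewed, about 8 in all and at most 12, crops included, and the job is handed in when it is done.

```bash
mkdir -p pics; ls; python3 - <<'E'
from station import bot, viewer
import cv2, numpy as np
s=bot.get_state(); print(s['time'],s['tcp_pos'],s['ee_rot'],s['finger_gap'])
for n in ['side','top']:
    c=viewer.capture(n); cv2.imwrite(f'pics/{n}0.png',c['frame']); print(n,c['mtx'].tolist() if hasattr(c['mtx'],'tolist') else c['mtx'],c['R'],c['t'])
    np.savez(f'pics/{n}0.npz',**c)
E
```

```text
pics
0.0 [ 0.25223295 -0.57096018  0.22996099] [[ 9.14801034e-01  4.03904162e-01 -7.03722514e-04]
 [ 4.03904671e-01 -9.14798153e-01  2.31416766e-03]
 [ 2.90937893e-04 -2.40123978e-03 -9.99997075e-01]] 0.08512964404639656
side [[373.5246291124332, 0.0, 322.37945219162447], [0.0, 373.5246291124332, 199.96612409542104], [0.0, 0.0, 1.0]] [[-0.96506357 -0.26162177  0.01436541]
 [-0.1369248   0.45682193 -0.87895695]
 [ 0.22339184 -0.85021631 -0.47668471]] [0.49211642 0.18494471 0.99154718]
top [[392.7424759658125, 0.0, 320.97104565861054], [0.0, 392.7424759658125, 194.1785927527821], [0.0, 0.0, 1.0]] [[ 2.83730506e-02 -9.99597058e-01  8.31239049e-04]
 [-9.98266966e-01 -2.83781670e-02 -5.15533066e-02]
 [ 5.15561227e-02  6.32926095e-04 -9.98669898e-01]] [-0.0127172   0.51227498  1.01814909]
```

View pics/side0.png

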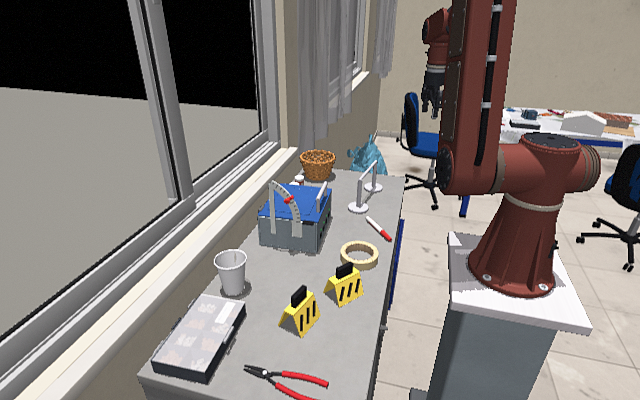

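View pics/top0.png

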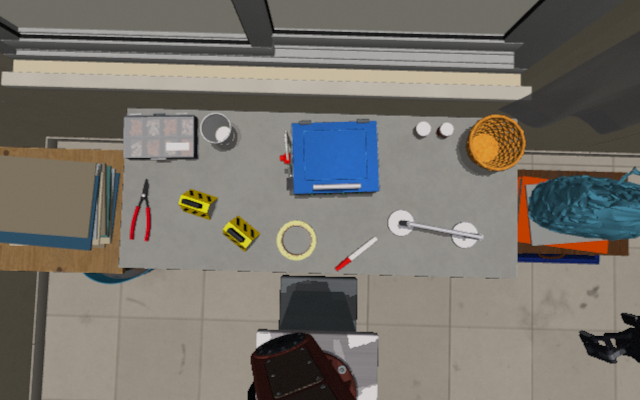

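Side shows two tags, at (300,312) and (345,285), with the box scale and its red clamp at (289,199). In the top view the tags are at (198,203) and (240,233), so the far one is (198,203). The rail runs from (400,222) to (465,236).

```bash
cat > h.py <<'E'
import numpy as np, cv2
from scipy.optimize import least_squares
def ray(c,p):
    d=c['R'].T@np.linalg.solve(c['mtx'],[p[0],p[1],1.]); return -c['R'].T@c['t'], d
def onz(c,p,z):
    o,d=ray(c,p); return o+d*(z-o[2])/d[2]
def proj(c,X):
    q=c['mtx']@(c['R']@np.asarray(X,float)+c['t']); return q[:2]/q[2]
def tri(cs,ps):
    A=0;b=0
    for c,p in zip(cs,ps):
        o,d=ray(c,p); d=d/np.linalg.norm(d); M=np.eye(3)-np.outer(d,d); A=A+M; b=b+M@o
    return np.linalg.solve(A,b)
E
python3 - <<'E'
from h import *
t=dict(np.load('pics/top0.npz')); s=dict(np.load('pics/side0.npz'))
T=t['frame'];S=s['frame']
def crop(I,x,y,w,h,W,H): return cv2.resize(I[y:y+h,x:x+w],(W,H),interpolation=cv2.INTER_CUBIC)
a=np.hstack([crop(T,170,180,50,40,400,300),crop(T,270,110,60,45,400,300)])
b=np.hstack([crop(S,275,275,50,62,242,300),crop(S,250,170,90,60,450,300),np.zeros((300,108,3),np.uint8)])
cv2.imwrite('pics/crops.png',np.vstack([a,b]))
def cc(I,m,minA=15):
    n,l,st,ce=cv2.connectedComponentsWithStats(m.astype(np.uint8))
    return [(st[i].tolist(),ce[i].round(1).tolist(),cv2.minAreaRect(np.argwhere(l==i)[:,::-1].astype(np.float32))) for i in range(1,n) if st[i][4]>minA]
for nm,I in (('T',T),('S',S)):
    h=cv2.cvtColor(I,cv2.COLOR_BGR2HSV)
    print(nm,'yellow');[print(x) for x in cc(I,(h[...,0]>20)&(h[...,0]<32)&(h[...,1]>180)&(h[...,2]>100),60)]
    print('red');[print(x) for x in cc(I,((h[...,0]<5)|(h[...,0]>175))&(h[...,1]>200)&(h[...,2]>120))]
    print('blue');[print(x) for x in cc(I,(h[...,0]>104)&(h[...,0]<116)&(h[...,1]>180)&(h[...,2]>80),400)]
# rail discs guess
for p,z in (((400,222),.0),((465,236),.0),((400,222),.11),((482,236),.11),((198,203),.08),((240,233),.08)): print(p,z,onz(t,p,z).round(3))
E
```

```text
T yellow
([179, 190, 38, 29, 481], [196.8, 202.6], ((196.59999084472656, 202.70001220703125), (33.83636474609375, 23.084627151489258), 18.43494987487793))
([223, 216, 36, 35, 470], [240.7, 231.8], ((239.96719360351562, 232.13931274414062), (30.600814819335938, 23.30271339416504), 39.80556869506836))
red
([280, 154, 10, 9, 47], [284.9, 158.3], ((284.5, 158.0), (8.0, 9.0), 90.0))
([130, 206, 9, 33, 93], [133.6, 222.1], ((133.5496063232422, 222.01028442382812), (3.4442954063415527, 32.75457000732422), 11.689369201660156))
([145, 207, 5, 34, 96], [147.6, 223.3], ((147.34442138671875, 223.51185607910156), (3.7563884258270264, 33.04932403564453), 1.9749339818954468))
([336, 258, 14, 12, 63], [342.6, 263.5], ((342.06097412109375, 263.95123291015625), (4.372865676879883, 15.773550987243652), 51.34019470214844))
blue
([293, 122, 85, 72, 5490], [334.7, 155.9], ((334.7784118652344, 157.18853759765625), (69.96788024902344, 83.81001281738281), 88.26429748535156))
S yellow
red
([284, 196, 9, 7, 20], [288.6, 199.2], ((288.6922912597656, 199.5384521484375), (3.3282015323638916, 9.429903030395508), 56.3099365234375))
([277, 383, 22, 12, 23], [287.4, 388.7], ((287.3733215332031, 388.7303466796875), (23.701641082763672, 1.00764799118042), 28.810794830322266))
([315, 382, 13, 5, 17], [322.2, 383.8], ((321.0, 384.0), (4.0, 12.0), 90.0))
([275, 385, 23, 14, 28], [284.9, 391.8], ((285.6317138671875, 392.12335205078125), (25.553861618041992, 1.4479217529296875), 30.5792236328125))
blue
([410, 93, 29, 63, 545], [425.2, 137.8], ((424.6595764160156, 123.9090576171875), (63.764957427978516, 25.021196365356445), 85.51539611816406))
(400, 222) 0.0 [ 0.445 -0.21   0.   ]
(465, 236) 0.0 [ 0.413 -0.382  0.   ]
(400, 222) 0.11 [ 0.447 -0.187  0.11 ]
(482, 236) 0.11 [ 0.419 -0.382  0.11 ]
(198, 203) 0.08 [0.479 0.303 0.08 ]
(240, 233) 0.08 [0.408 0.197 0.08 ]
```

View pics/crops.png

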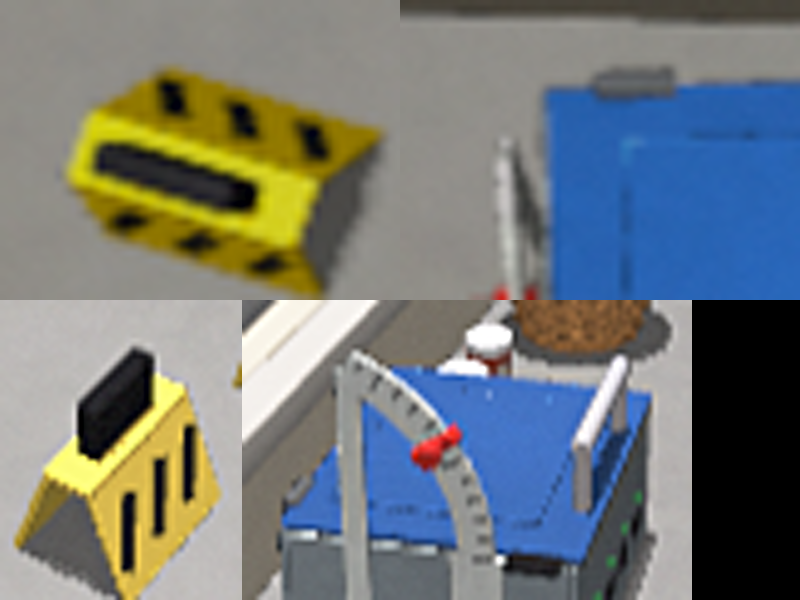

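The far tag's fin appears in the top view from about (182,201) to (202,206), and the red clamp's top and side pixels are clear. Next I work out positions.

```bash
python3 - <<'E'
from h import *
t=dict(np.load('pics/top0.npz')); s=dict(np.load('pics/side0.npz'))
a,b=onz(t,(182.5,201.0),.087),onz(t,(201.,205.3),.087); print('fin top',a.round(3),b.round(3),(a+b)[:2]/2,np.linalg.norm(a-b),'ridge ang',np.degrees(np.arctan2(*(a-b)[1::-1])))
print('fin tri',tri([t,s],[(191.8,203.3),(299,291)]).round(3))
print('clamp tri',tri([t,s],[(284.9,158.3),(288.6,199.2)]).round(4))
# flap outline
T=t['frame'];h=cv2.cvtColor(T,cv2.COLOR_BGR2HSV)
m=((h[...,0]>104)&(h[...,0]<116)&(h[...,1]>180)&(h[...,2]>80)).astype(np.uint8);m[:, :280]=0;m[:,390:]=0;m[:110]=0;m[205:]=0
q=cv2.boxPoints(cv2.minAreaRect(np.argwhere(m)[:,::-1].astype(np.float32)))
P=np.array([onz(t,p,.1025) for p in q]);print('flap',P.round(3).tolist(),P.mean(0).round(4))
s0=np.array([.25223,-.57096]);R=np.array([[.9148,.4039],[.4039,-.9148]])
print('shift to tag mm',R.T@((a+b)[:2]/2-s0)*1000)
E
```

```text
fin top [0.482 0.338 0.087] [0.473 0.293 0.087] [0.47782233 0.31562349] 0.046398355759539524 ridge ang 78.58639405990094
fin tri [0.477 0.317 0.082]
clamp tri [0.5817 0.0847 0.1663]
flap [[0.677, 0.077, 0.103], [0.689, -0.125, 0.103], [0.52, -0.134, 0.103], [0.508, 0.067, 0.103]] [ 0.5984 -0.029   0.1025]
shift to tag mm [ 564.46293457 -719.92983094]
```

```bash
cat > cap.py <<'E'
import sys; from h import *; from station import bot, viewer
for a in sys.argv[1:]:
    n,f=a.split(':'); c=viewer.capture(n); cv2.imwrite(f'pics/{f}.png',c['frame']); np.savez(f'pics/{f}.npz',**c)
s=bot.get_state(); print(round(s['time'],2),np.array(s['tcp_pos']).round(4),np.array(s['ee_rot']).round(3).tolist(),np.array(s['wrist_force']).round(1),s['finger_gap'],np.array(s['joints']).round(1))
E
python3 -m pendant '{"xyz":[[0,0,-50],[0,0,-50],[35.3,-45,0],[35.3,-45,0],[35.3,-45,0],[35.3,-45,0]],"roll":[0,0,0,0,0,0]}'
python3 cap.py wrist:w1
python3 -m pendant '{"xyz":[[35.3,-45,0],[35.3,-45,0],[35.3,-45,0],[35.3,-45,0],[35.3,-45,0],[35.3,-45,0]],"roll":[0,0,0,0,0,0]}'
python3 -m pendant '{"xyz":[[35.3,-45,0],[35.3,-45,0],[35.3,-45,0],[35.3,-45,0],[35.3,-45,0],[35.3,-45,0]],"roll":[0,0,0,0,0,0]}'
python3 -m pendant '{"xyz":[[0,0,0],[0,0,0],[0,0,0],[0,0,0],[0,0,0],[0,0,0],[0,0,0]],"roll":[-0.16,-0.16,-0.16,-0.16,-0.16,-0.16,0]}'
python3 cap.py wrist:w2
python3 -c "
import cv2,numpy as np
cv2.imwrite('pics/w12.png',np.vstack([cv2.resize(cv2.imread(f'pics/w{i}.png'),(480,300)) for i in (1,2)]))"
```

```text
time: 0.85
tcp_pos: [0.309, -0.348, 0.3307]
ee_rot: [[0.915, 0.403, -0.0], [0.403, -0.915, 0.001], [0.0, -0.001, -1.0]]
wrist_force: [1.0, -0.2, 0.7]
finger_gap: 0.0856
0.9 [ 0.3102 -0.3418  0.3305] [[0.913, 0.407, 0.001], [0.407, -0.913, 0.008], [0.004, -0.007, -1.0]] [ 0.4  5.6 -0.1] 0.08536165443050152 [-56.7 -11.9 106.3   0.3  85.9   9.3]
time: 1.65
tcp_pos: [0.3936, -0.0158, 0.3311]
ee_rot: [[0.915, 0.404, 0.0], [0.404, -0.915, -0.0], [0.0, 0.0, -1.0]]
wrist_force: [0.9, -0.0, 0.8]
finger_gap: 0.0851
time: 2.4
tcp_pos: [0.4785, 0.3168, 0.3307]
ee_rot: [[0.915, 0.404, -0.0], [0.404, -0.915, -0.001], [-0.001, 0.0, -1.0]]
wrist_force: [0.8, -0.6, 0.6]
finger_gap: 0.0851
time: 3.28
tcp_pos: [0.4782, 0.3148, 0.3306]
ee_rot: [[0.196, 0.981, -0.001], [0.981, -0.196, -0.001], [-0.001, -0.001, -1.0]]
wrist_force: [0.8, -0.4, -0.7]
finger_gap: 0.0858
3.33 [0.4783 0.3148 0.3307] [[0.197, 0.981, -0.001], [0.981, -0.197, -0.0], [-0.001, -0.001, -1.0]] [-0.4  0.3 -0. ] 0.08588006102189648 [26.3  2.4 93.  -0.  84.7 37.7]
```

View pics/w12.png

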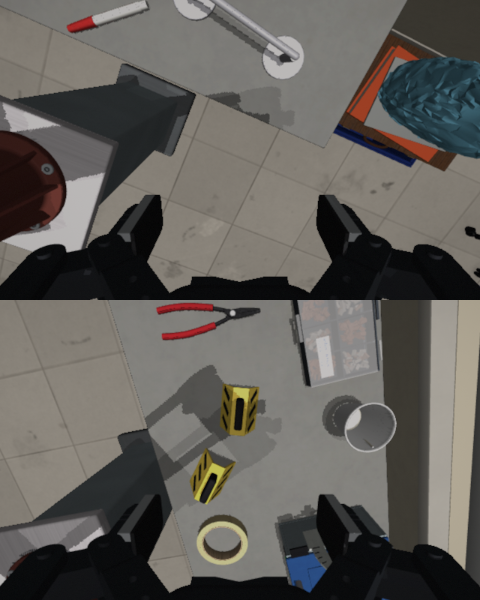

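The wrist view over the tags shows the far tag's fin near (317,153) at full resolution. I measure it and the rail with masks.

```bash
python3 - <<'E'
from h import *
w=dict(np.load('pics/w2.npz'));I=w['frame'];g=I.max(2)
m=(g<60).astype(np.uint8);n,l,st,ce=cv2.connectedComponentsWithStats(m)
for i in range(1,n):
    if 260<ce[i][0]<360 and 100<ce[i][1]<190 and st[i][4]>15:
        r=cv2.minAreaRect(np.argwhere(l==i)[:,::-1].astype(np.float32)); bp=cv2.boxPoints(r)
        P=np.array([onz(w,p,.087) for p in bp]);print(st[i],r,P.round(3).tolist(),P.mean(0).round(4))
t=dict(np.load('pics/top0.npz'));
a=cv2.resize(t['frame'][195:255,375:500],(750,360),interpolation=cv2.INTER_CUBIC)
w1=cv2.imread('pics/w1.png')[0:120,200:430]
cv2.imwrite('pics/rail.png',np.vstack([a,cv2.resize(w1,(750,240))]))
E
```

```text
[299 115   7  20  60] ((302.0802917480469, 124.47079467773438), (19.223047256469727, 3.4174306392669678), 70.01689910888672) [[0.464, 0.364, 0.087], [0.467, 0.365, 0.087], [0.47, 0.345, 0.087], [0.466, 0.344, 0.087]] [0.4669 0.3546 0.087 ]
[334 121   8  16  41] ((337.7877197265625, 128.38206481933594), (2.5253429412841797, 16.026216506958008), 29.054607391357422) [[0.497, 0.337, 0.087], [0.508, 0.35, 0.087], [0.51, 0.349, 0.087], [0.499, 0.336, 0.087]] [0.5038 0.343  0.087 ]
[312 131  13  43 416] ((318.3770751953125, 151.8524627685547), (9.958931922912598, 42.189659118652344), 5.19442892074585) [[0.466, 0.301, 0.087], [0.48, 0.346, 0.087], [0.49, 0.343, 0.087], [0.477, 0.298, 0.087]] [0.4781 0.3217 0.087 ]
[298 135   7  20  60] ((300.8000183105469, 144.40000915527344), (19.606121063232422, 3.1622776985168457), 71.56504821777344) [[0.458, 0.344, 0.087], [0.462, 0.345, 0.087], [0.464, 0.323, 0.087], [0.46, 0.323, 0.087]] [0.461  0.3339 0.087 ]
[332 139   9  19  60] ((335.57958984375, 147.7706756591797), (3.3519651889801025, 19.632938385009766), 28.610458374023438) [[0.489, 0.316, 0.087], [0.503, 0.332, 0.087], [0.506, 0.33, 0.087], [0.492, 0.313, 0.087]] [0.4976 0.3228 0.087 ]
[296 153   7  20  58] ((299.3243408203125, 162.55404663085938), (19.630231857299805, 3.0879015922546387), 72.89727020263672) [[0.452, 0.325, 0.087], [0.456, 0.326, 0.087], [0.458, 0.304, 0.087], [0.454, 0.303, 0.087]] [0.4551 0.3144 0.087 ]
[330 158   9  17  49] ((333.60003662109375, 165.8000030517578), (2.683281421661377, 16.994115829467773), 26.56505012512207) [[0.485, 0.297, 0.087], [0.496, 0.312, 0.087], [0.499, 0.31, 0.087], [0.487, 0.295, 0.087]] [0.4918 0.3033 0.087 ]
```

View pics/rail.png

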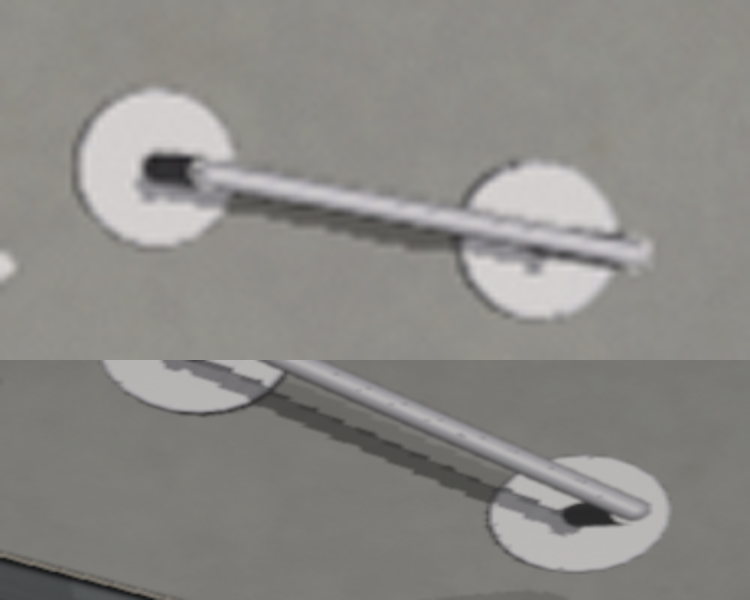

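```bash
python3 - <<'E'
from h import *
t=dict(np.load('pics/top0.npz'));w=dict(np.load('pics/w1.npz'))
a,b=onz(t,(407.5,224.2),.111),onz(t,(483,236.8),.111);c,d=onz(t,(400.8,222.8),.004),onz(t,(465,235),.004)
e=onz(w,(397.8,75),.11)
for p,q in((a,b),(c,d)): print(p.round(4),q.round(4),((p+q)/2).round(4),np.linalg.norm(p-q),np.degrees(np.arctan2(*(p-q)[1::-1])))
print('w1 end',e.round(4))
E
python3 -m pendant '{"xyz":[[4,-1,0],[0,0,50],[0,0,50],[0,0,50],[0,0,50],[0,0,50],[0,0,16],[0,0,0]],"roll":[0.093,0,0,0,0,0,0,0]}' 50
python3 cap.py wrist:w3
```

```text
[ 0.4421 -0.2051  0.111 ] [ 0.4174 -0.384   0.111 ] [ 0.4297 -0.2945  0.111 ] 0.18066289762108614 82.15845379932333
[ 0.4433 -0.211   0.004 ] [ 0.416  -0.3808  0.004 ] [ 0.4296 -0.2959  0.004 ] 0.17195855537909227 80.87156496715782
w1 end [ 0.4184 -0.3825  0.11  ]
time: 4.32
tcp_pos: [0.4776, 0.3189, 0.0646]
ee_rot: [[0.285, 0.959, -0.002], [0.959, -0.285, -0.001], [-0.001, -0.002, -1.0]]
wrist_force: [-0.2, 0.1, 0.1]
finger_gap: 0.0501
4.38 [0.4791 0.3196 0.0664] [[0.285, 0.959, 0.001], [0.959, -0.285, 0.001], [0.001, 0.001, -1.0]] [0.4 0.4 0.3] 0.05008788138562076 [ 26.7  17.7 105.5  -0.   56.7  43.3]
```

View pics/w3.png

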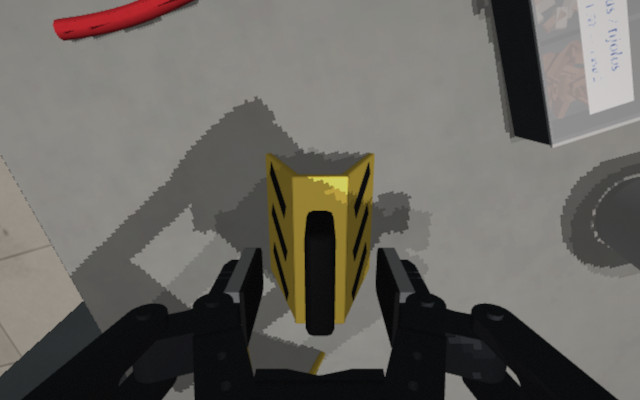

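The fin is centred between the pads at columns 305–335 and aligned with the tool. I grip, lift and carry it to above the rail.

```bash

python3 -m pendant '{"xyz":[[0,0,0],[0,0,0],[0,0,0],[0,0,0],[0,0,0],[0,0,0]],"roll":[0,0,0,0,0,0]}' 0 50
python3 -m pendant '{"xyz":[[0,0,-20],[0,0,-47],[0,0,-47],[0,0,-47],[0,0,-47],[0,0,-47],[0,0,0],[0,0,0]],"roll":[0,0,0,0,0,-0.14,0,0]}'
python3 cap.py wrist:w4
```

```text
time: 5.12
tcp_pos: [0.4794, 0.32, 0.0672]
ee_rot: [[0.284, 0.959, 0.003], [0.959, -0.284, 0.002], [0.002, 0.002, -1.0]]
wrist_force: [-0.6, -0.6, 6.9]
finger_gap: 0.0111
time: 6.12
tcp_pos: [0.4775, 0.3188, 0.3199]
ee_rot: [[0.148, 0.989, -0.001], [0.989, -0.148, -0.0], [-0.001, -0.001, -1.0]]
wrist_force: [0.6, 0.5, -1.7]
finger_gap: 0.0106
6.17 [0.4771 0.3186 0.3186] [[0.148, 0.989, -0.003], [0.989, -0.148, -0.001], [-0.002, -0.003, -1.0]] [-0.2 -0.4 -0.5] 0.011108634746098887 [26.7  3.  93.7 -0.  83.6 35.3]
```

```bash

python3 -m pendant '{"xyz":[[-55.9,4,0],[-55.9,4,0],[-55.9,4,0],[-55.9,4,0],[-55.9,4,0],[-55.9,4,0]],"roll":[0,0,0,0,0,0]}'
python3 -m pendant '{"xyz":[[-55.9,4,0],[-55.9,4,0],[-55.9,4,0],[-55.9,4,0],[-55.9,4,0],[0,0,0],[0,0,0]],"roll":[0,0,0,0,0,0,0]}'
python3 -m pendant '{"xyz":[[0,0,40],[0,0,40],[0,0,20],[0,0,0],[0,0,0]],"roll":[0,0,0,0,0]}'
python3 cap.py wrist:w5 top:t5 side:s5
```

```text
time: 6.92
tcp_pos: [0.4507, -0.0175, 0.3179]
ee_rot: [[0.148, 0.989, -0.004], [0.989, -0.148, 0.001], [0.0, -0.004, -1.0]]
wrist_force: [0.8, 0.4, -0.1]
finger_gap: 0.0105
time: 7.8
tcp_pos: [0.4301, -0.2946, 0.3181]
ee_rot: [[0.148, 0.989, -0.003], [0.989, -0.148, 0.004], [0.003, -0.003, -1.0]]
wrist_force: [0.2, 1.0, -0.4]
finger_gap: 0.0108
time: 8.43
tcp_pos: [0.4317, -0.2949, 0.2213]
ee_rot: [[0.146, 0.989, 0.001], [0.989, -0.146, -0.001], [-0.001, 0.001, -1.0]]
wrist_force: [0.3, -0.8, 0.3]
finger_gap: 0.0108
8.57 [ 0.4319 -0.2959  0.222 ] [[0.147, 0.989, 0.002], [0.989, -0.147, -0.002], [-0.002, 0.003, -1.0]] [ 0.   0.6 -1.3] 0.010602560319479688 [-42.1   0.3 106.7   0.   72.8 -33.7]
```

```bash
python3 - <<'E'
import cv2,numpy as np
w=cv2.imread('pics/w5.png');s=cv2.imread('pics/s5.png')
a=cv2.resize(w,(640,400))[:300]
b=cv2.resize(s[120:240,300:460],(400,300),interpolation=cv2.INTER_CUBIC)
cv2.imwrite('pics/w5s.png',np.vstack([np.hstack([a,np.zeros((300,160,3),np.uint8)]),np.hstack([b,np.zeros((300,400,3),np.uint8)])]))
E
```

```text
(no output)
```

View pics/w5s.png

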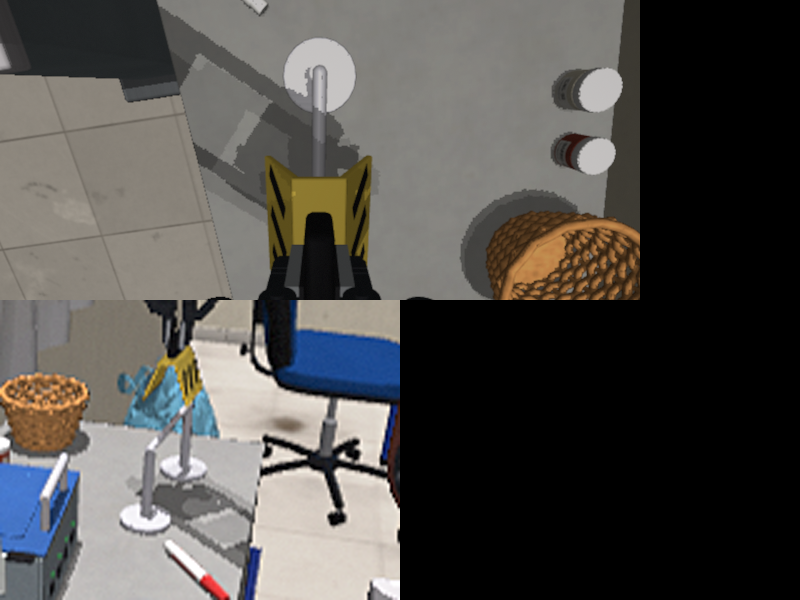

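The bar runs vertically at column 319, centred in and aligned with the tag. I lower it onto the bar.

```bash
python3 - <<'E'
from h import *
w=dict(np.load('pics/w5.npz'));from station import bot;s=bot.get_state()
for p in ((319.5,70),(319,175)):
    e=onz(w,p,.112);print(e.round(4),(np.array(s['ee_rot']).T@(e-s['tcp_pos'])*1000).round(1))
E
python3 -m pendant '{"xyz":[[0,0,20],[0,0,20],[0,0,20],[0,0,15],[0,0,10],[0,0,5],[0,0,0],[0,0,0]],"roll":[0,0,0,0,0,0,0,0]}'

```

```text
[ 0.4444 -0.2091  0.112 ] [ 87.9  -0.7 109.9]
[ 0.4334 -0.281   0.112 ] [ 15.1  -1.  110. ]
time: 9.57
tcp_pos: [0.4314, -0.2959, 0.131]
ee_rot: [[0.147, 0.989, 0.001], [0.989, -0.147, -0.001], [-0.001, 0.001, -1.0]]
wrist_force: [0.4, -0.8, -1.2]
finger_gap: 0.011
```

```bash

python3 -m pendant '{"xyz":[[0,0,1.5],[0,0,1],[0,0,0.5],[0,0,0],[0,0,0]],"roll":[0,0,0,0,0]}'
python3 -m pendant '{"xyz":[[0,0,0],[0,0,0],[0,0,0],[0,0,0],[0,0,0]],"roll":[0,0,0,0,0]}' 40
python3 -m pendant '{"xyz":[[0,0,-15],[0,0,-30],[0,0,-40],[0,0,-40],[0,0,-40],[0,0,-40],[0,0,0],[0,0,0]],"roll":[0,0,0,0,0,0,0,0]}'
python3 cap.py wrist:w6 top:t6 side:s6
```

```text
time: 10.2
tcp_pos: [0.4315, -0.296, 0.1295]
ee_rot: [[0.147, 0.989, 0.001], [0.989, -0.147, -0.001], [-0.001, 0.001, -1.0]]
wrist_force: [-1.8, 1.8, 7.6]
finger_gap: 0.0109
time: 10.82
tcp_pos: [0.4309, -0.2955, 0.1272]
ee_rot: [[0.147, 0.989, -0.0], [0.989, -0.147, 0.0], [0.0, -0.0, -1.0]]
wrist_force: [0.1, 1.0, 1.4]
finger_gap: 0.0398
time: 11.82
tcp_pos: [0.4307, -0.2953, 0.3323]
ee_rot: [[0.147, 0.989, 0.0], [0.989, -0.147, -0.0], [-0.0, 0.0, -1.0]]
wrist_force: [-0.3, -0.9, 0.3]
finger_gap: 0.0401
11.97 [ 0.4302 -0.2948  0.3304] [[0.147, 0.989, -0.003], [0.989, -0.147, 0.002], [0.002, -0.003, -1.0]] [ 0.  -0.5 -0.2] 0.040191662932804656 [-42.1  -4.   99.3   0.   84.9 -33.7]
```

```bash
python3 - <<'E'
import cv2,numpy as np
w=cv2.imread('pics/w6.png');s=cv2.imread('pics/s6.png');t=cv2.imread('pics/t6.png')
f=lambda I:cv2.resize(I,(400,300),interpolation=cv2.INTER_CUBIC)
cv2.imwrite('pics/v6.png',np.vstack([np.hstack([f(w[100:400,120:520]),f(s[130:220,330:450])]),np.hstack([f(t[195:255,390:470]),f(s[170:230,250:330])])]))
E
```

```text
(no output)
```

View pics/v6.png

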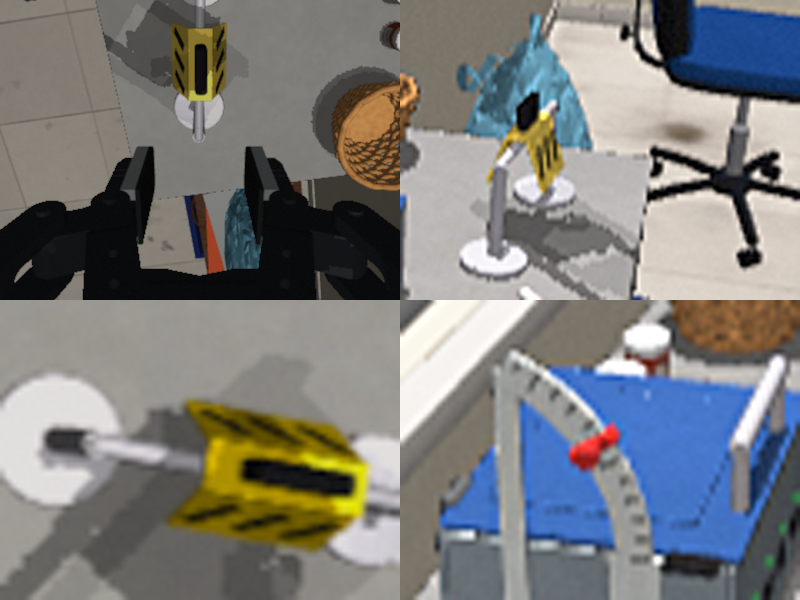

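The tag sits astride the bar and is released. I check its offset and measure the handle and box yaw for the next move.

```bash
python3 - <<'E'
from h import *
t=dict(np.load('pics/t6.npz'));s=dict(np.load('pics/s6.npz'))
f=onz(t,(449.4,230.4),.149);d=f-[.4297,-.2952,.149];u=np.array([.152,.988,0]);print('tag',f.round(3),'along',d@u,'across',d@np.array([.988,-.152,0]))
I=t['frame'];hh=cv2.cvtColor(I,cv2.COLOR_BGR2HSV)
m=((hh[...,1]<70)&(hh[...,2]>130)).astype(np.uint8);m[:178]=0;m[191:]=0;m[:,:300]=0;m[:,372:]=0
n,l,st,ce=cv2.connectedComponentsWithStats(m)
for i in range(1,n):
    if st[i][4]>40:
        r=cv2.minAreaRect(np.argwhere(l==i)[:,::-1].astype(np.float32));bp=cv2.boxPoints(r);P=np.array([onz(t,p,.146) for p in bp]);print(st[i],r,P.round(3).tolist(),P.mean(0).round(4))
E
```

```text
tag [ 0.431 -0.292  0.149] along 0.003457243216743343 across 0.0012028099589996948
[313 183  48   6 224] ((336.5018005371094, 186.060546875), (4.876549243927002, 47.09959030151367), 88.26429748535156) [[0.528, 0.021, 0.146], [0.534, -0.087, 0.146], [0.523, -0.087, 0.146], [0.516, 0.02, 0.146]] [ 0.5252 -0.0333  0.146 ]
```

```bash

python3 -m pendant '{"xyz":[[0,0,0],[0,0,0],[42.7,18.4,0],[42.7,18.4,0],[42.7,18.4,0],[42.7,18.4,0],[42.7,18.4,0],[42.7,18.4,0]],"roll":[-0.104,-0.104,0,0,0,0,0,0]}' 50
python3 -m pendant '{"xyz":[[0,0,0],[0,0,0],[0,0,0]],"roll":[0,0,0]}'
python3 cap.py wrist:w7 side:s7
```

```text
time: 12.98
tcp_pos: [0.5255, -0.0315, 0.3307]
ee_rot: [[-0.06, 0.998, -0.003], [0.998, 0.06, 0.0], [0.001, -0.003, -1.0]]
wrist_force: [-0.1, 0.1, 0.0]
finger_gap: 0.0499
time: 13.35
tcp_pos: [0.5253, -0.0342, 0.3317]
ee_rot: [[-0.058, 0.998, -0.001], [0.998, 0.058, -0.0], [-0.0, -0.001, -1.0]]
wrist_force: [-0.3, -0.0, 0.0]
finger_gap: 0.0497
13.45 [ 0.5255 -0.0342  0.3321] [[-0.058, 0.998, -0.0], [0.998, 0.058, -0.0], [-0.0, -0.0, -1.0]] [ 0.3  0.8 -0.3] 0.050003537810346436 [-11.4  -3.5  98.7  -0.   84.8 -14.7]
```

View pics/w7.png

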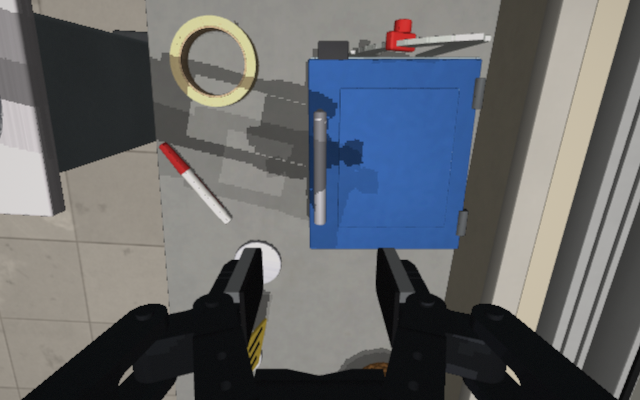

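The wrist view shows the handle vertical at column 320 (rows 113–223), the black pointer near (333,49) and the red clamp near (402,36). I compute the corrections and the clamp's angle.

```bash
python3 - <<'E'
from h import *; from station import bot
w=dict(np.load('pics/w7.npz'));t=dict(np.load('pics/top0.npz'));s=dict(np.load('pics/s7.npz'));st_=bot.get_state()
def red(c,x,y,W,H):
    h=cv2.cvtColor(c['frame'],cv2.COLOR_BGR2HSV);m=((h[...,0]<6)|(h[...,0]>174))&(h[...,1]>150)&(h[...,2]>60)
    k=np.zeros(m.shape,bool);k[y:y+H,x:x+W]=1;q=np.argwhere(m&k)[:,::-1];return q
qs=[red(w,370,5,60,60),red(t,270,145,25,25),red(s,275,185,30,30)]
for q in qs: print(len(q),q.mean(0).round(1),q.min(0),q.max(0))
R=np.array(st_['ee_rot'])
def bar(p): return onz(w,p,.145)
a,b=bar((320.2,118)),bar((320.2,218));print('bar',a.round(4),b.round(4),((a+b)/2).round(4),np.degrees(np.arctan2(*(a-b)[1::-1]))-90)
print('corr tool mm',(R.T@((a+b)/2-st_['tcp_pos'])*1000).round(1))
E=np.array([onz(w,p,.1025) for p in((308.5,59.5),(309.5,248),(458,248),(482,59.5))]);print('flap corners (front+y,front-y,hinge-y,hinge+y)',E.round(4).tolist())
psi=np.radians(3.35);X=np.array([np.cos(psi),np.sin(psi),0]);Y=np.array([-np.sin(psi),np.cos(psi),0])
hc=(a+b)/2;H=hc+.16*X;H[2]=.1;print('hinge from handle',H.round(4))
for nm,cs,ps in (('wts',[w,t,s],qs),('ws',[w,s],[qs[0],qs[2]]),('ts',[t,s],qs[1:])):
    P=tri(cs,[q.mean(0) for q in ps]);d=P-H;print(nm,P.round(4),'box',(d@X).round(4),(d@Y).round(4),d[2].round(4),'ang',np.arctan2(d[2],-d@X),'r',np.hypot(d[2],d@X))
cv2.imwrite('pics/cl.png',np.hstack([cv2.resize(w['frame'][0:75,300:500],(800,300),interpolation=cv2.INTER_CUBIC)]))
E
```

```text
576 [399.5  35.1] [386  19] [415  51]
64 [284.7 158.7] [280 154] [289 163]
37 [288.2 199.2] [284 195] [293 203]
bar [0.5231 0.0145 0.145 ] [ 0.5288 -0.083   0.145 ] [ 0.526  -0.0343  0.145 ] 3.385004908351391
corr tool mm [ -0.    0.5 187.1]
flap corners (front+y,front-y,hinge-y,hinge+y) [[0.5085, 0.0666, 0.1025], [0.5197, -0.1367, 0.1025], [0.691, -0.1267, 0.1025], [0.6791, 0.0766, 0.1025]]
hinge from handle [ 0.6857 -0.0249  0.1   ]
wts [0.582  0.0851 0.1663] box -0.0971 0.1158 0.0663 ang 0.5992590986094994 r 0.11754804881880929
ws [0.5821 0.0848 0.1662] box -0.097 0.1155 0.0662 ang 0.598298890154112 r 0.11744663148349659
ts [0.5817 0.0853 0.1664] box -0.0974 0.1161 0.0664 ang 0.5984872087426962 r 0.11785046311929682
```

The clamp angle is about 0.60 rad, and all three triangulations agree. I go down onto the handle and grip it.

```bash

python3 -m pendant '{"xyz":[[0,0.5,50],[0,0,50],[0,0,50],[0,0,40],[0,0,18],[0,0,0],[0,0,0]],"roll":[0,0,0,0,0,0,0]}'
python3 -m pendant '{"xyz":[[0,0,0],[0,0,0],[0,0,0],[0,0,0],[0,0,0],[0,0,0]],"roll":[0,0,0,0,0,0]}' 0 50
python3 cap.py
```

```text
time: 14.32
tcp_pos: [0.5281, -0.0337, 0.1264]
ee_rot: [[-0.06, 0.998, 0.004], [0.998, 0.06, -0.001], [-0.001, 0.004, -1.0]]
wrist_force: [-0.7, -0.5, 0.7]
finger_gap: 0.05
time: 15.08
tcp_pos: [0.5256, -0.0333, 0.1257]
ee_rot: [[-0.06, 0.998, -0.002], [0.998, 0.06, -0.001], [-0.001, -0.002, -1.0]]
wrist_force: [-4.4, -0.9, 6.8]
finger_gap: 0.0101
15.07 [ 0.5256 -0.0333  0.1257] [[-0.06, 0.998, -0.002], [0.998, 0.06, -0.001], [-0.001, -0.002, -1.0]] [-4.4 -0.9  6.8] 0.010130488776171877 [-1.120e+01  7.400e+00  1.105e+02 -1.000e-01  6.220e+01 -1.470e+01]
```

```bash

python3 -m pendant '{"xyz":[[0,3.6,-11.9],[0,4.5,-11.5],[0,5.3,-11.2],[0,6.2,-10.8],[0,0,0]],"roll":[0,0,0,0,0]}'
python3 -m pendant '{"xyz":[[0,6.9,-10.3],[0,7.7,-9.7],[0,8.4,-9.1],[0,9.1,-8.5],[0,0,0],[0,0,0],[0,0,0]],"roll":[0,0,0,0,0,0,0]}'
python3 cap.py wrist:w8 side:s8 top:t8
python3 - <<'E'
import cv2,numpy as np
w=cv2.imread('pics/w8.png');s=cv2.imread('pics/s8.png');t=cv2.imread('pics/t8.png')
f=lambda I:cv2.resize(I,(400,300),interpolation=cv2.INTER_CUBIC)
cv2.imwrite('pics/v8.png',np.vstack([np.hstack([f(w),f(s[160:250,240:360])]),np.hstack([f(t[130:190,260:340]),f(s[170:230,250:330])])]))
E
```

```text
time: 15.7
tcp_pos: [0.544, -0.0322, 0.1709]
ee_rot: [[-0.06, 0.998, -0.006], [0.998, 0.06, -0.001], [-0.0, -0.006, -1.0]]
wrist_force: [-9.0, -2.1, 3.1]
finger_gap: 0.0098
time: 16.58
tcp_pos: [0.5749, -0.0304, 0.2097]
ee_rot: [[-0.06, 0.998, -0.008], [0.998, 0.06, -0.001], [-0.001, -0.009, -1.0]]
wrist_force: [-12.7, -2.4, 9.9]
finger_gap: 0.01
16.73 [ 0.5749 -0.0305  0.2097] [[-0.06, 0.998, -0.008], [0.998, 0.06, -0.001], [-0.001, -0.008, -1.0]] [-13.2  -1.3  10.5] 0.00994593033307134 [ -9.9   7.9 100.1  -0.2  72.5 -13.4]
```

View pics/v8.png

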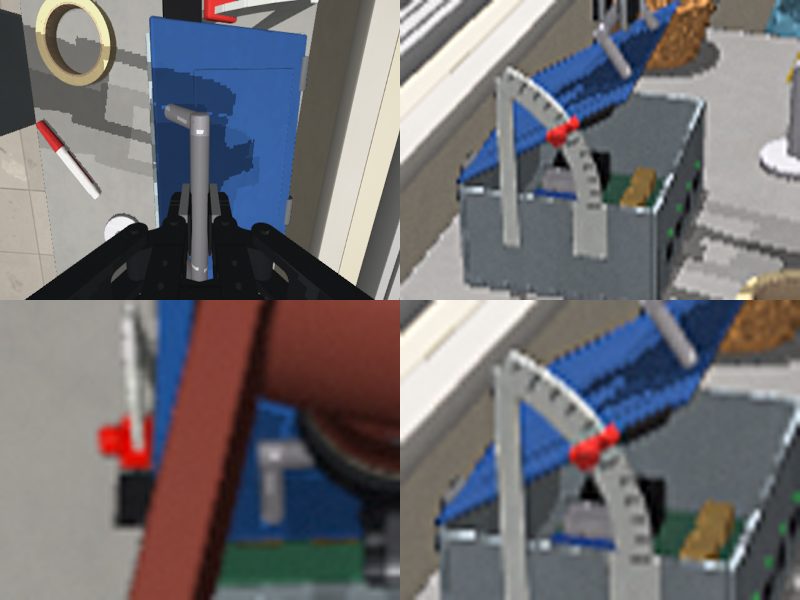

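Side and top views show the black pointer touching the outer end of the red clamp: black near top (287,170), red near (285,159). I check that numerically.

```bash
python3 - <<'E'
from h import *
w,t,s=[dict(np.load(f'pics/{n}8.npz')) for n in 'wts']
def blob(c,x0,y0,x1,y1,f):
    h=cv2.cvtColor(c['frame'],cv2.COLOR_BGR2HSV);k=np.zeros(h.shape[:2],bool);k[y0:y1,x0:x1]=1
    q=np.argwhere(f(h)&k)[:,::-1];return q
dark=lambda h:h[...,2]<55
red=lambda h:((h[...,0]<6)|(h[...,0]>174))&(h[...,1]>150)&(h[...,2]>60)
psi=np.radians(3.38);X=np.array([np.cos(psi),np.sin(psi),0]);Y=np.array([-X[1],X[0],0]);H=np.array([.6857,-.0249,.1])
B={}
for nm,f,rs in(('ptr',dark,((255,0,325,40),(278,160,294,180),(293,188,306,200))),('clamp',red,((310,0,400,60),(270,145,295,172),(275,185,310,210)))):
    qs=[blob(c,*r,f) for c,r in zip((w,t,s),rs)];B[nm]=qs
    for q in qs: print(nm,len(q),q.mean(0).round(1),q.min(0),q.max(0))
    P=tri([t,s],[q.mean(0) for q in qs[1:]]);d=P-H;print(P.round(4),'box',(d@X).round(4),(d@Y).round(4),d[2].round(4),'ang',np.arctan2(d[2],-d@X).round(3),'r',np.hypot(d[2],d@X).round(4))
for th in(.55,.6,.65):
  for r in(.13,.15): 
    P=H-r*np.cos(th)*X+.106*Y+[0,0,r*np.sin(th)];print(th,r,[proj(c,P).round(1) for c in(w,t,s)])
cv2.imwrite('pics/z8.png',np.hstack([cv2.resize(s['frame'][180:215,275:315],(400,350),interpolation=cv2.INTER_NEAREST),cv2.resize(w['frame'][0:70,240:320],(400,350),interpolation=cv2.INTER_NEAREST)]))
E
```

```text
ptr 1645 [292.2  12.9] [260   0] [322  29]
ptr 63 [286.6 168.9] [284 164] [290 174]
ptr 25 [298.5 195.2] [294 192] [303 198]
[0.5564 0.0789 0.179 ] box -0.123 0.1112 0.079 ang 0.571 r 0.1462
clamp 886 [346.3  15.1] [326   0] [377  30]
clamp 85 [286.8 160.5] [280 154] [294 171]
clamp 39 [288.3 199.2] [284 195] [293 203]
[0.5803 0.0815 0.1642] box -0.0989 0.1124 0.0642 ang 0.576 r 0.1179
0.55 0.13 [array([321. ,  23.3]), array([289.4, 164.6]), array([294.1, 197.4])]
0.55 0.15 [array([282.9,  19.4]), array([289.2, 171.6]), array([300.4, 194.6])]
0.6 0.13 [array([328.6,  21.3]), array([289.1, 162.7]), array([292.7, 195.5])]
0.6 0.15 [array([290.8,  16.8]), array([288.9, 169.5]), array([298.8, 192.3])]
0.65 0.13 [array([337.3,  19.3]), array([288.9, 160.7]), array([291.3, 193.5])]
0.65 0.15 [array([300.1,  14. ]), array([288.6, 167.2]), array([297.1, 190. ])]
```

View pics/z8.png

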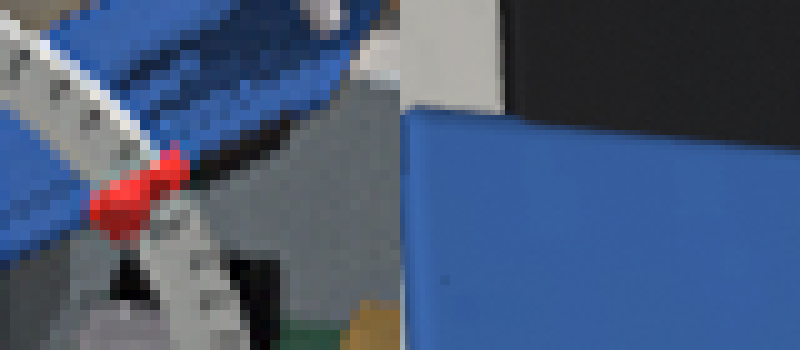

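Pointer about 0.57–0.59 rad, clamp about 0.60 rad, which is roughly 1–3.5 mm apart. The clamp has not moved: side pixel (288.3,199.2) now against (288.2,199.2) before. One small nudge up and outward eases the side load, then a final check.

```bash

python3 -m pendant '{"xyz":[[0,0.6,-1.2],[0,0.6,-1.2],[0,0,0],[0,0,0],[0,0,0],[0,0,0]],"roll":[0,0,0,0,0,0]}'
python3 cap.py top:t9 side:s9
python3 - <<'E'
from h import *
t,s=[dict(np.load(f'pics/{n}9.npz')) for n in 'ts']
def blob(c,x0,y0,x1,y1,f):
    h=cv2.cvtColor(c['frame'],cv2.COLOR_BGR2HSV);k=np.zeros(h.shape[:2],bool);k[y0:y1,x0:x1]=1
    return np.argwhere(f(h)&k)[:,::-1]
dark=lambda h:h[...,2]<55
red=lambda h:((h[...,0]<6)|(h[...,0]>174))&(h[...,1]>150)&(h[...,2]>60)
psi=np.radians(3.38);X=np.array([np.cos(psi),np.sin(psi),0]);H=np.array([.6857,-.0249,.1])
a,b=blob(t,278,160,294,180,dark).mean(0),blob(s,293,188,306,200,dark).mean(0)
d=tri([t,s],[a,b])-H;print('ptr',a,b,np.arctan2(d[2],-d@X)); print('clamp side',blob(s,275,185,310,210,red).mean(0))
yl=lambda h:(h[...,0]>18)&(h[...,0]<34)&(h[...,1]>120)&(h[...,2]>70)
for n in '69':
    print('tag',blob(dict(np.load(f'pics/t{n}.npz')),420,200,470,260,yl).mean(0),blob(dict(np.load(f'pics/s{n}.npz')),345,140,390,200,yl).mean(0))
E
```

```text
time: 17.48
tcp_pos: [0.5766, -0.0303, 0.2112]
ee_rot: [[-0.06, 0.998, -0.007], [0.998, 0.06, -0.001], [-0.0, -0.007, -1.0]]
wrist_force: [-10.3, -2.4, 6.7]
finger_gap: 0.0099
17.57 [ 0.5765 -0.0303  0.2112] [[-0.06, 0.998, -0.007], [0.998, 0.06, -0.001], [-0.0, -0.007, -1.0]] [-9.6 -2.5  7.1] 0.010046978213463783 [ -9.9   8.   99.8  -0.1  72.6 -13.3]
ptr [286.44827586 168.15517241] [298.34615385 194.26923077] 0.5891217020553594
clamp side [288.25641026 199.23076923]
tag [443.4524181  230.38533541] [370.70391061 174.06703911]
tag [443.30746706 230.5124451 ] [370.65027322 174.04918033]
```

```bash
python3 -c "
from station import bot
print(bot.close_job())"
```

```text
the job is handed in; nothing more can be done
None
```

I hung the far tag on the rail bar and let go of it. I then lifted the flap to the red clamp and handed in the job at about 17.6 s while still holding it. `close_job` gave no verdict, so the checks below are my own.

- **Tag:** it sits about 3 mm along and 1 mm across from the bar's middle, upright. It did not move while I lifted the flap (within 0.2 pixels in the top and side views).
- **Flap:** the pointer is at 0.589 rad from the images and about 0.607 rad from how far the handle moved. The clamp is at 0.599 rad, so the pointer is off by about 1–2 mm against the 9 mm allowed. The two pointer estimates differ by about 0.02 rad, partly because the clamp hides some of the pointer in the side view.
- **Grip:** I closed at 50 N, and the finger gap reads 10 mm on the 12 mm handle. The wrist force is about 12 N, because the commanded path did not quite match the hinge's arc.
- **Bystanders:** the clamp has not moved in the side view. I kept clear of the tape, marker and cup, but did not measure their positions again at the end.

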